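# Open the loaded mini centrifuge

### The job

The run is over: open the mini centrifuge that has tubes in its rotor, so that they can be taken out. Press its front release tab down with a fingertip so that the lid springs ajar, then push the lid back until it stands fully open against its stop and stays there by itself. Leave the empty centrifuge shut, do not shove, tip or lift either machine, and leave everything else as it stands.

Things in the scene. Friction and masses are not known exactly. Their poses are not given: they have to be found in the camera images.
- centrifuge: The mini centrifuge to open: a white tub 132 mm across with a clear domed lid, 112 mm high shut, about 2 kg, loose on rubber feet; four small white capped tubes stand in its six-place black rotor, seen through the lid. Origin: on the worktop under the tub's middle; x points from the front (tab) to the rear (hinge), y to its left. It stands left or right of the empty one, roughly facing the robot.
- tab (a joint): Its release tab, rad: 0 at rest, 0.18 fully down. It is one piece with the sprung hook over the lid's lip and lets the lid go at about 0.09; at the middle of the pad that takes a press of about 4 N and fully down, 6 mm lower, about 6 N. It springs back when let go.
- tab_pad (a point): Middle of the top face of that tab, a grey paddle 36 mm wide in front of the machine and below the lid's lip, 58 mm above the worktop, 110 mm in front of the machine's middle; pressed straight down. The pad reaches 16 mm forward of this point and 22 mm back to the hook, which rises to 81 mm and leans up to 8 mm forward when the tab is down.
- lid (a joint): Its lid, rad: 0 shut and latched (cannot be forced); when the tab is pressed a spring pin lifts it within half a second to about 0.51, where it rests; 1.85 at its stop, fully open. A stiff, damped hinge: near upright it stays where it is left. Pushing square to the lid at the lip takes about 1 N, level from the front about 2 N when ajar; the lid is smooth, a finger slides along it.
- lid_lip (a point): Middle of the front edge of that lid's lip (grey, 42 mm wide, 6 mm thick, in front of the clear dome). It moves with the lid on an arc of 176 mm radius about the hinge: 73 mm above the worktop when shut, about 159 mm ajar, about 245 mm fully open, where it lies about 49 mm behind the hinge.
- lid_hinge (a point): Point on that lid's hinge axis, half-way along it: at the machine's rear, 94 mm behind its middle and 74 mm above the worktop. The axis runs along the machine's y.
- centrifuge_empty: A second mini centrifuge of the same make, its rotor empty (six dark holes): it stays shut. Origin and axes as for the other.
- lid_empty (a joint): Lid of the empty centrifuge, rad, 0 shut.
- tab_empty (a joint): Release tab of the empty centrifuge, rad, 0 at rest.
- jar_small: Bystander: small jar with a white screw lid, 44 mm across, 50 mm high, standing between the two machines. Origin at the middle of its underside.
- timer: Bystander: white bench timer 62 x 66 x 18 mm, lying in front between the machines. Origin at the middle of its underside.
- marker_black: Bystander: black marker pen, 138 mm long, lying behind between the machines. Origin under its middle.
- tube50_capped: Bystander: large capped tube, 117 mm long, 35 mm thick, lying at the far left. Origin under its middle.

How it is judged:
On the way, in this order (a step that is already met when the one before it is completed fails the run):
1. the release tab of the loaded centrifuge is pressed down by the fingers (value of joint tab above 0.06 rad and contact force between the fingers and tab above 0.5 N and value of joint lid below 0.15 rad).
2. its lid has sprung ajar (value of joint lid between 0.25 and 0.8 rad), for 0.1 s.
At the end, for the whole second after the job is handed in: The loaded centrifuge's lid stands open at its stop (joint over 1.74 of 1.85 rad) and still, its tab has sprung back, the machine stands flat within 30 mm of where it was, and the empty one is shut and within 20 mm of where it was (value of joint lid above 1.74 rad and velocity of joint lid between -0.05 and 0.05 rad/s and value of joint each of tab, lid_empty below 0.03 rad and angle between centrifuge's own z axis and vertical below 0.03 rad and linear speed of centrifuge below 0.02 m/s and distance of centrifuge from where it was at the start of the episode below 0.03 m and distance of centrifuge_empty from where it was at the start of the episode below 0.02 m); the robot touches nothing.
It fails at once if the empty centrifuge's tab is pressed or its lid opened (value of joint tab_empty above 0.07 rad or value of joint lid_empty above 0.06 rad).
It fails at once if a centrifuge is lifted, tipped by more than 0.15 rad or shoved by more than 40 mm (height (world z) of any of centrifuge, centrifuge_empty above 0.015 m or angle between any of centrifuge, centrifuge_empty's own z axis and vertical above 0.15 rad or distance of any of centrifuge, centrifuge_empty from where it was at the start of the episode above 0.04 m).
It fails at once if a bystander is pushed or lifted by more than 30 mm (distance of any of jar_small, timer, marker_black, tube50_capped from where it was at the start of the episode above 0.03 m).
It also fails if it takes over 43 s, if anything falls off the work surface, if the arm or the gripper's body presses on something with over 40 N, if the wrist force passes 120 N, or if a joint passes its speed limit or range.

### The arm

A 6-joint arm with a two-finger parallel gripper is mounted at the origin on a cart in front of the work surface, level with it; the furniture and walls round the work are solid. World frame = base frame: x ahead of the robot, y to its left, z up, the work surface at z = 0. Lengths are in m, angles in rad, forces in N, time in s.
With the tool pointing down it reaches from about 0.275 to 0.875 m from the base axis. Payload 12.5 kg.
Tool frame: the origin (TCP) lies on the centre line of the jaws, within the pads' length; the fingertips stand r.finger_overhang ahead of it and the grasp point (between the pads) lies 3 mm ahead of it (r.finger_overhang is the distance from the TCP to the fingertips, in m); z points along the fingers, y is the direction in which the jaws open and shut (so a half turn about z gives the same grasp; the last joint's range is limited). The gripper opens to 85 mm and grips with 20 to 120 N. Pads are 22 mm wide; open, the fingers measure 114 mm over their backs; the gripper's body (76 mm by 85 mm) begins 54 mm behind the grasp point. The pads swing forward as they close: fully open they stand 13 mm farther back than shut.
Start: joints at [-1.427, 0.351, 1.652, -0, 1.139, -0.085], TCP at [0.125, -0.536, 0.253] pointing down, gripper open.
Joint ranges: [-2.75, 2.75], [-0.79, 2.1], [0.01, 2.65], [-1.57, 4.71], [0.07, 3.14], [-2.87, 2.87]. Speed limits (rad/s): [2.22, 2.22, 2.79, 3.14, 3.14, 3.14].

### API

Orientations are given as a unit quaternion [x, y, z, w].
In Python, from cell import r, optics gives the robot as it stands. The module is installed in compiled form; this text tells all that it offers. Calls block until the motion is done:
- r.move_to(position, orientation): joint-space move of the TCP to a pose.
- r.move_linear(position, rot=None, vel=0.15): straight line of the TCP; rot=None keeps the orientation; vel is the mean speed in m/s.
- r.set_joints(angles): joint-space move.
- r.set_gripper(opening, squeeze=None): opening from 0.0 (shut) to 1.0 (fully open); squeeze is the grip in N (None keeps the last); returns when the fingers have stopped.
- r.sleep(seconds).
- r.inverse_kinematics(position, orientation): joint angles nearest the present ones, or None.
- optics.get_image(name): name is "side" or "top" or "wrist"; returns a dict with "pixels" (420x560x3 uint8, red, green, blue), "depth" (420x560 float32, m along the optical axis (not along the pixel's ray), 0 where there is no reading), "fx", "fy", "cx", "cy" (pixels), "camera_from_world" (4x4, takes a point from world to camera coordinates); the wrist camera has in their place "mount" (4x4, takes a point from camera to tool coordinates, whose origin is the TCP and whose axes are the flange's). Camera axes: x right, y down, z forward; pixel columns grow to the right and rows downward; lengths in m; the calibration is good to about 2 mm. A picture is of the moment at which its call begins: read the wrist's pose just before it.
A pose or a line that the arm cannot do raises r.PlanningError and nothing moves.
- r.hand_in(): hands the job in, once; it reports no verdict.
Readings, each from a call of its own:
- r.current_t(): time.
- r.current_q(): joint angles.
- r.current_qvel(): joint speeds.
- r.current_effort(): joint torques, N m.
- r.current_tool_pos(): TCP position.
- r.current_ee_rot(): TCP orientation.
- r.current_contact_force(): force on the tool from outside, world axes, zero at the start.
- r.current_torque(): the same for the moment, N m.
- r.current_opening(): opening from 0.0 (shut) to 1.0 (fully open).
Only numpy, scipy, OpenCV 4.12 (cv2) and the standard library are available. Lean on these libraries where they do the work, as an engineer would, in place of code of your own. Each camera call takes 0.05 s, during which the arm holds its last target.

## Working session

There is one attempt and no reset: what is moved stays moved. The work goes in short steps, each a Python script; the robot and the scene stay as the last script left them, time stands still between calls to the robot, and variables do not carry over. Pictures are saved under pics/ and viewed, and the job is handed in when it is done.

```bash
mkdir -p pics; python3 - <<'E'
from cell import r, optics
import cv2,numpy as np,pickle
print(r.current_t(),r.finger_overhang,r.current_tool_pos(),r.current_ee_rot(),r.current_opening())
d={}
for n in("top","side"):
    im=optics.get_image(n);d[n]=im
    cv2.imwrite(f"pics/{n}0.png",im["pixels"][:,:,::-1])
    print(n,im["fx"],im["cx"],im["cy"],np.round(im["camera_from_world"],3))
pickle.dump(d,open("d.pkl","wb"))
E
```

```text
0.0 0.022 [ 0.12472694 -0.53534428  0.25273442] [ 9.93464710e-01  1.14138050e-01 -1.31570718e-05 -6.12050524e-04] 1.001482619825369
top 405.2199606960755 273.9574861539377 204.75474154600013 [[ 0.002 -1.     0.014  0.045]
 [-0.99  -0.004 -0.142  0.516]
 [ 0.142 -0.014 -0.99   0.954]
 [ 0.     0.     0.     1.   ]]
side 539.3145716930452 281.0835968190362 218.90512392093245 [[-0.907 -0.422 -0.017  0.501]
 [-0.207  0.478 -0.854  0.154]
 [ 0.368 -0.77  -0.521  1.27 ]
 [ 0.     0.     0.     1.   ]]
```

View pics/top0.png

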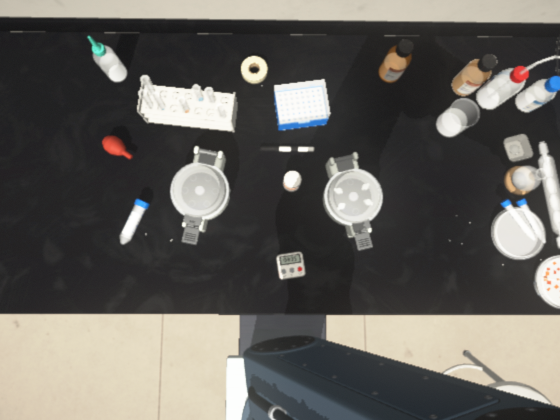

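View pics/side0.png

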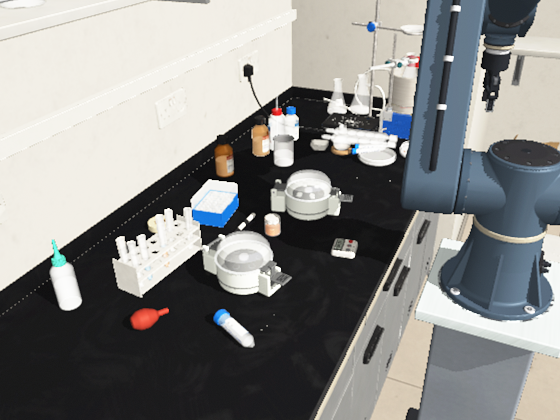

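The top view shows white tubes in the right machine, at about (353,196). The left one, at about (200,190), looks empty. I'll zoom in to confirm and measure.

```bash
python3 - <<'E'
import cv2,numpy as np,pickle
d=pickle.load(open("d.pkl","rb"));p=d["top"]["pixels"][:,:,::-1]
a=cv2.resize(p[140:255,155:245],None,fx=4.4,fy=5,interpolation=cv2.INTER_CUBIC)
b=cv2.resize(p[140:255,310:400],None,fx=4.4,fy=5,interpolation=cv2.INTER_CUBIC)
cv2.imwrite("pics/zoom.png",np.hstack([a,b]))
E
```

```text
(no output)
```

View pics/zoom.png

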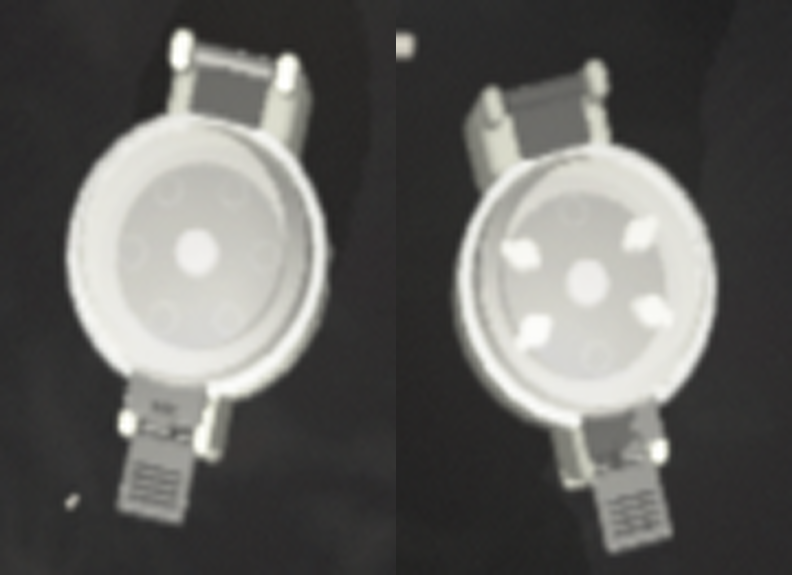

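Confirmed: the right machine has four white tubes, and all six holes in the left one are empty. Now the pad corners, the hinge knobs and the rim.

```bash
cat > h.py <<'E'
import numpy as np
def ray(im,u,v):
    T=im["camera_from_world"];R=T[:3,:3];t=T[:3,3]
    return -R.T@t, R.T@np.array([(u-im["cx"])/im["fx"],(v-im["cy"])/im["fy"],1.])
def plane(im,u,v,z):
    o,d=ray(im,u,v);return o+d*(z-o[2])/d[2]
def dep(im,u,v):
    o,d=ray(im,u,v);return o+d*im["depth"][int(round(v)),int(round(u))]
def proj(im,P):
    p=im["camera_from_world"]@np.r_[P,1];return p[0]/p[2]*im["fx"]+im["cx"],p[1]/p[2]*im["fy"]+im["cy"]
E
python3 - <<'E'
import cv2,numpy as np,pickle
from h import *
np.set_printoptions(precision=4,suppress=True)
d=pickle.load(open("d.pkl","rb"));im=d["top"]
def z(u,v):return 310+(u-396)/4.4-.4,140+v/5-.4
for n,u,v,h in[("fL",608,551,.058),("fR",672,535,.058),("pad",634,512,.058),("bR",655,475,.058),("bL",594,482,.058),("hL",492,95,.08),("hR",597,68,.08),("rotor",587,282,.08)]:
    a=z(u,v);print(n,np.round(a,1),plane(im,*a,h),dep(im,*a))
# side-view zoom
p=d["side"]["pixels"][:,:,::-1]
cv2.imwrite("pics/szoom.png",cv2.resize(p[155:235,260:365],None,fx=7,fy=7,interpolation=cv2.INTER_CUBIC))
# depth map points of pad region: z in 0.05..0.066
v,u=np.mgrid[225:255,345:380]
P=np.array([dep(im,a,b) for a,b in zip(u.ravel(),v.ravel())])
m=(P[:,2]>.048)&(P[:,2]<.068);Q=P[m]
print(m.sum(),Q.mean(0),Q.min(0),Q.max(0))
E
```

```text
fL [357.8 249.8] [ 0.406  -0.1508  0.058 ] [ 0.4079 -0.1634  0.0006]
fR [372.3 246.6] [ 0.4136 -0.1855  0.058 ] [ 0.416  -0.2004 -0.0002]
pad [363.7 242. ] [ 0.4244 -0.1653  0.058 ] [ 0.4245 -0.1659  0.0556]
bR [368.5 234.6] [ 0.442  -0.1772  0.058 ] [ 0.442  -0.1774  0.0572]
bL [354.6 236. ] [ 0.4385 -0.1441  0.058 ] [ 0.4387 -0.1445  0.056 ]
hL [331.4 158.6] [ 0.621  -0.0888  0.08  ] [ 0.6207 -0.0887  0.0811]
hR [355.3 153.2] [ 0.6346 -0.1462  0.08  ] [ 0.6341 -0.1457  0.0819]
rotor [353. 196.] [ 0.531  -0.1381  0.08  ] [ 0.5251 -0.1306  0.1153]
313 [ 0.434  -0.1592  0.058 ] [ 0.4079 -0.1832  0.0495] [ 0.465  -0.1298  0.0675]
```

View pics/szoom.png

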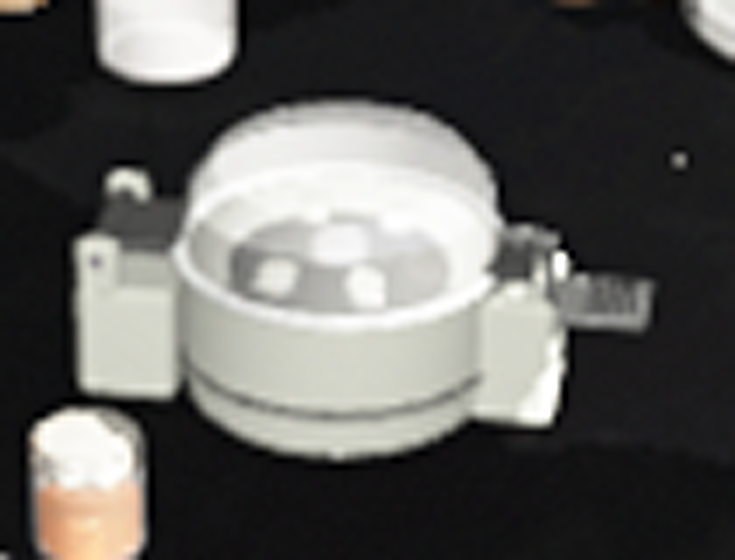

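Loaded machine: the front pad edge and hinge knobs are 223 mm apart (expected 220). Yaw comes out at 0.229 and 0.233 by two methods, and pad depth gives 0.056–0.058 m. The tool will lean 25° back towards the robot, so the gripper body stays clear of the springing lid. Next, check reachability.

```bash
cat >> h.py <<'E'
from scipy.spatial.transform import Rotation as Ro
psi=0.231
ex=np.array([np.cos(psi),np.sin(psi),0]);ey=np.array([-np.sin(psi),np.cos(psi),0]);ez=np.array([0,0,1.])
C=np.array([0.5355,-0.1388,0])   # loaded machine origin
OH=0.022; HW=0.011
def W(x,z,y=0): return C+ex*x+ey*y+ez*z
def rot(th,flip=1):
    s,c=np.sin(th),np.cos(th)
    R=np.c_[flip*(c*ex+s*ez),-flip*ey,s*ex-c*ez]
    return R,Ro.from_matrix(R).as_quat()
def tcp_corner(P,th,side):
    """TCP so that the fingertip's edge (side=-1 robot side,+1 machine side) is at P"""
    R,_=rot(th); return P-R[:,2]*OH-R[:,0]*side*HW
def lip(t,rad=.176): return W(.094-rad*np.cos(t),.074+rad*np.sin(t))
E
python3 - <<'E'
from cell import r
from h import *
np.set_printoptions(precision=3,suppress=True)
th=np.radians(25)
for f in(1,-1):
    q=rot(th,f)[1]
    P=[tcp_corner(W(-.117,z),th,-1) for z in(.13,.058,.05)]
    P+=[tcp_corner(W(-.10,.145),th,1),tcp_corner(lip(.51),th,1),tcp_corner(lip(1.2),th,1),tcp_corner(lip(1.85),th,1)]
    for p in P: print(f,p,r.inverse_kinematics(p,q))
E
```

```text
1 [ 0.422 -0.165  0.155] [-0.655  0.238  2.19   0.697  0.535  0.11 ]
1 [ 0.422 -0.165  0.083] [-0.655  0.41   2.226  1.012  0.396 -0.241]
1 [ 0.422 -0.165  0.075] [-0.655  0.431  2.228  1.059  0.385 -0.293]
1 [ 0.419 -0.166  0.16 ] [-0.661  0.222  2.191  0.681  0.55   0.123]
1 [ 0.459 -0.157  0.175] [-0.582  0.24   2.11   0.608  0.567  0.276]
1 [ 0.546 -0.136  0.253] [-0.442  0.24   1.866  0.407  0.728  0.633]
1 [ 0.655 -0.111  0.258] [-0.318  0.408  1.614  0.323  0.768  0.828]
-1 [ 0.422 -0.165  0.155] None
-1 [ 0.422 -0.165  0.083] None
-1 [ 0.422 -0.165  0.075] [-0.655  0.431  2.228  1.059  0.385  2.849]
-1 [ 0.419 -0.166  0.16 ] None
-1 [ 0.459 -0.157  0.175] [-0.582  0.24   2.11   0.608  0.567 -2.866]
-1 [ 0.546 -0.136  0.253] [-0.442  0.24   1.866  0.407  0.728 -2.508]
-1 [ 0.655 -0.111  0.258] [-0.318  0.408  1.614  0.323  0.768 -2.314]
```

```bash
python3 - <<'E'
from cell import r,optics
from h import *
import cv2
np.set_printoptions(precision=3,suppress=True)
th=np.radians(25);q=rot(th)[1]
r.set_gripper(0.0,squeeze=20)
r.move_to(tcp_corner(W(-.135,.16),th,-1),q)
r.move_linear(tcp_corner(W(-.117,.075),th,-1),vel=.1)
print(r.current_t(),r.current_opening(),r.current_tool_pos(),tcp_corner(W(-.117,.075),th,-1),r.current_contact_force())
out=[]
for n in("side","top"):
    im=optics.get_image(n);u,v=proj(im,W(-.11,.058));u,v=int(u),int(v)
    out.append(cv2.resize(im["pixels"][v-40:v+40,u-40:u+40,::-1],None,fx=5,fy=5,interpolation=cv2.INTER_CUBIC))
cv2.imwrite("pics/pre.png",np.hstack(out))
E
```

```text
3.5917 0.002429202316199988 [ 0.422 -0.166  0.1  ] [ 0.422 -0.165  0.1  ] [0.091 0.189 0.029]
```

View pics/pre.png

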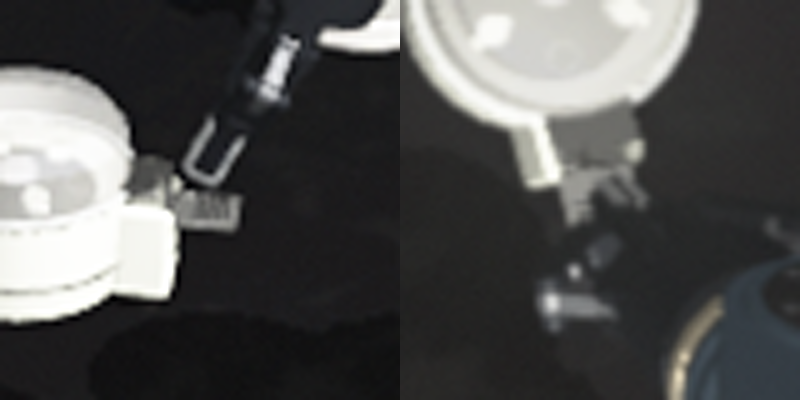

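The side view (left half) shows the closed fingertip at about (205,180), just above the grey pad at (215,210) and close to the hook at (165,180). I'll shift 3 mm towards the robot, then press in steps.

```bash
python3 - <<'E'
from cell import r,optics
from h import *
import cv2
np.set_printoptions(precision=2,suppress=True)
th=np.radians(25)
r.move_linear(tcp_corner(W(-.120,.064),th,-1),vel=.05)
f0=r.current_contact_force();print(f0)
z=.062;zc=None
while z>.044:
    r.move_linear(tcp_corner(W(-.120,z),th,-1),vel=.02)
    f=r.current_contact_force()-f0
    print(round(z,4),f,round(r.current_t(),2))
    if zc is None and f[2]>.8: zc=z
    if f[2]>9 or abs(f[0])>6 or (zc and z<=zc-.006): break
    z-=.001
r.sleep(.6)
print(r.current_contact_force()-f0,r.current_t())
im=optics.get_image("side");u,v=map(int,proj(im,W(-.05,.1)))
cv2.imwrite("pics/press.png",cv2.resize(im["pixels"][v-60:v+60,u-70:u+70,::-1],None,fx=5,fy=5,interpolation=cv2.INTER_CUBIC))
E
```

```text
[ 0.31  0.02 -0.69]
0.062 [-0.12 -0.16  0.4 ] 4.32
0.061 [-0.75 -0.07  1.12] 4.57
0.06 [ 0.01 -0.96  0.5 ] 4.82
0.059 [0.14 0.36 0.25] 5.07
0.058 [-0.35 -1.18 -0.06] 5.32
0.057 [-1.21 -0.45  1.08] 5.57
0.056 [-2.99 -1.09  4.92] 5.82
0.055 [-4.63 -1.63  5.72] 6.07
[-4.3  -1.3   6.03] 6.6667
```

View pics/press.png

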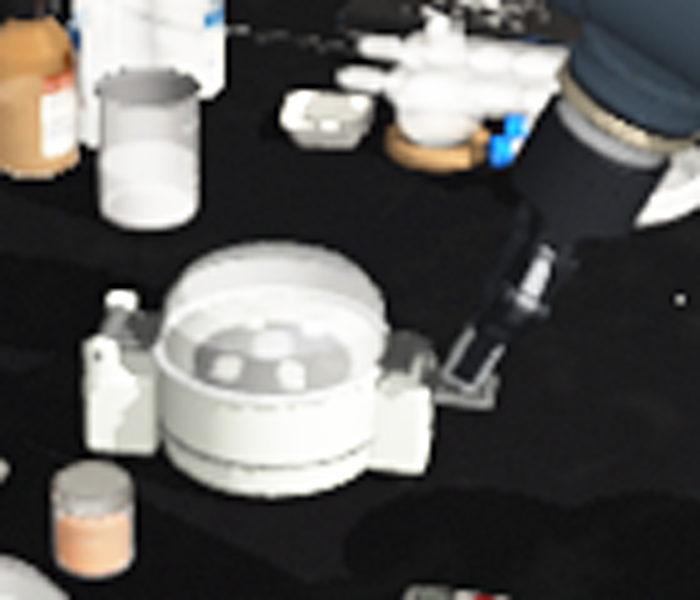

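Contact came at about z=0.057. The sideways force fits the pad swinging forward on its pivot, about 0.6 mm per mm of press going by the hook geometry. The lid is still shut, so I'll continue down and follow that motion.

```bash
python3 - <<'E'
from cell import r,optics
from h import *
import cv2
np.set_printoptions(precision=2,suppress=True)
th=np.radians(25)
f0=np.array([.31,.02,-.3])
x,z=-.1215,.055
while z>.0475:
    z-=.001;x-=.0006
    r.move_linear(tcp_corner(W(x,z),th,-1),vel=.02)
    f=r.current_contact_force()-f0
    print(round(z,4),f,round(r.current_t(),2))
    if f[2]>11 or abs(f[0])>8: break
    im=optics.get_image("side")
    u,v=map(int,proj(im,W(0,.125)))
    if z<.0525 :
        r.sleep(.3)
r.sleep(.3)
im=optics.get_image("side");u,v=map(int,proj(im,W(-.05,.1)))
cv2.imwrite("pics/press2.png",cv2.resize(im["pixels"][v-60:v+60,u-70:u+70,::-1],None,fx=5,fy=5,interpolation=cv2.INTER_CUBIC))
E
```

```text
0.054 [-0.66 -0.38  2.55] 6.98
0.053 [ 2.37 -0.3   2.63] 7.28
0.052 [ 2.48 -0.01  3.58] 7.58
0.051 [2.01 0.4  4.13] 8.18
0.05 [ 1.43 -0.16  4.62] 8.78
0.049 [2.2  1.1  9.13] 9.38
0.048 [ 1.59  3.06 17.39] 9.98
```

View pics/press2.png

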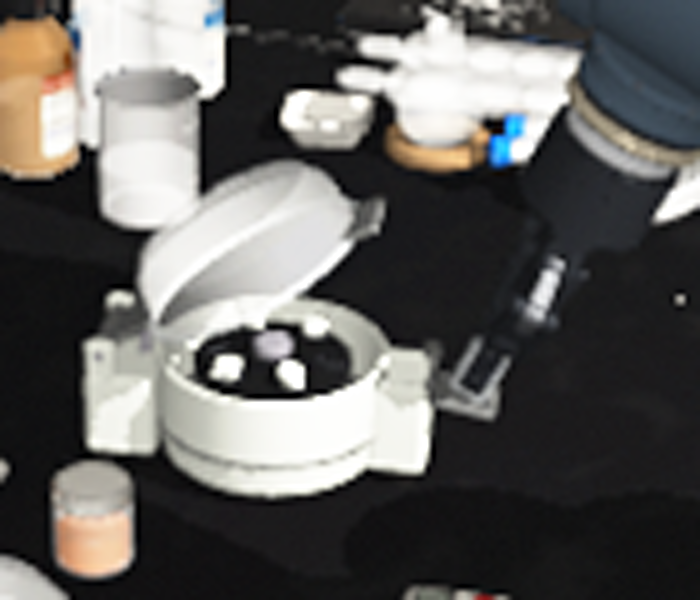

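The lid has sprung ajar: the lip is at about (370,215), with the tubes visible inside. Now release the tab and push the lid along its arc.

```bash
python3 - <<'E'
from cell import r,optics
from h import *
import cv2
np.set_printoptions(precision=2,suppress=True)
th=np.radians(25);R=rot(th)[0]
r.move_linear(tcp_corner(W(-.130,.075),th,-1),vel=.06)
r.move_linear(tcp_corner(W(-.105,.14),th,1),vel=.1)
r.sleep(.2);f0=r.current_contact_force();print(f0,r.current_t())
def P(t):
    if t<np.pi/2-th: return lip(t)+R[:,2]*.010
    n=ex*np.sin(t)+ez*np.cos(t)
    return lip(t,.166)-n*.003
for t in np.arange(.40,1.51,.08):
    r.move_linear(tcp_corner(P(t),th,1),vel=.06)
    f=r.current_contact_force()-f0
    print(round(t,2),f@ex,f[2],round(r.current_t(),2))
    if np.linalg.norm(f)>8: print("stop");break
im=optics.get_image("side");u,v=map(int,proj(im,W(0,.15)))
cv2.imwrite("pics/push.png",cv2.resize(im["pixels"][max(v-80,0):v+60,u-80:u+80,::-1],None,fx=4,fy=4,interpolation=cv2.INTER_CUBIC))
E
```

```text
[-0.6  -0.7   1.31] 11.85
0.4 -0.21339513688914863 -1.8169797660032598 12.69
0.48 0.955294112506616 -1.409604807637917 13.07
0.56 -0.024125376715253145 -1.4753487168382644 13.46
0.64 0.34687610364327326 -2.496861767756423 13.84
0.72 0.361834807027802 -0.9673045601975083 14.22
0.8 1.7843540773803195 -1.8370525223329628 14.61
0.88 0.896146973786711 -2.96646496525318 14.99
0.96 -0.10813213885599263 -0.9854628663779501 15.38
1.04 0.9174893067695035 -1.9436493741792176 15.76
1.12 0.20502466088666269 -1.954643541198323 16.14
1.2 0.6323661206129282 -1.3707338416430268 16.47
1.28 0.7012187507851033 -0.5382744429972737 16.84
1.36 0.8820183767875155 -1.0105852519927407 17.22
1.44 1.4434449503961355 -1.5471795694633665 17.59
```

View pics/push.png

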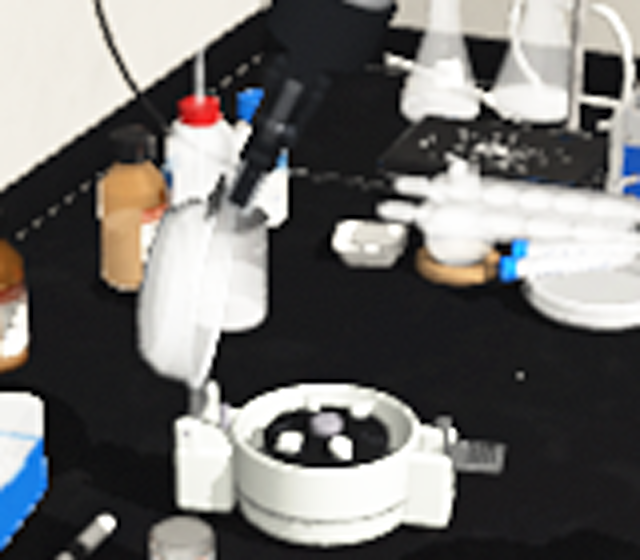

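The lid is near upright with the fingertip at its lip, around (230,200), and the tab at (478,455) has sprung back. The machine hasn't visibly moved. I'll continue to the stop while watching the force.

```bash
python3 - <<'E'
from cell import r,optics
from h import *
import cv2
np.set_printoptions(precision=2,suppress=True)
th=np.radians(25)
f0=r.current_contact_force()
def P(t):
    n=ex*np.sin(t)+ez*np.cos(t)
    return lip(t,.166)-n*.003
for t in list(np.arange(1.5,1.80,.06))+list(np.arange(1.80,1.93,.015)):
    r.move_linear(tcp_corner(P(t),th,1),vel=.04)
    f=np.mean([r.current_contact_force() for _ in range(1)],0)-f0
    print(round(t,3),f@ex,f[2],round(r.current_t(),2))
    if f@ex<-3.5: print("stop");break
im=optics.get_image("side");u,v=map(int,proj(im,W(0,.15)))
cv2.imwrite("pics/push2.png",cv2.resize(im["pixels"][max(v-80,0):v+60,u-80:u+80,::-1],None,fx=4,fy=4,interpolation=cv2.INTER_CUBIC))
E
```

```text
1.5 0.4289060768548769 -0.5277858796642236 18.04
1.56 0.3201169490658502 0.06397893102282837 18.44
1.62 1.450405446860678 0.09942901946228466 18.84
1.68 1.7964132379326412 -0.099008040992133 19.24
1.74 -0.0337771953729176 -0.24237398200547935 19.64
1.8 2.448655692513876 -0.37961138398739896 20.04
1.8 1.8711954837398868 -0.16277057641130516 20.29
1.815 0.830807008884334 0.4569010052205941 20.54
1.83 1.1337358400272644 -0.2282491297718334 20.79
1.845 -4.613293167491813 3.8465937135060115 21.04
stop
```

View pics/push2.png

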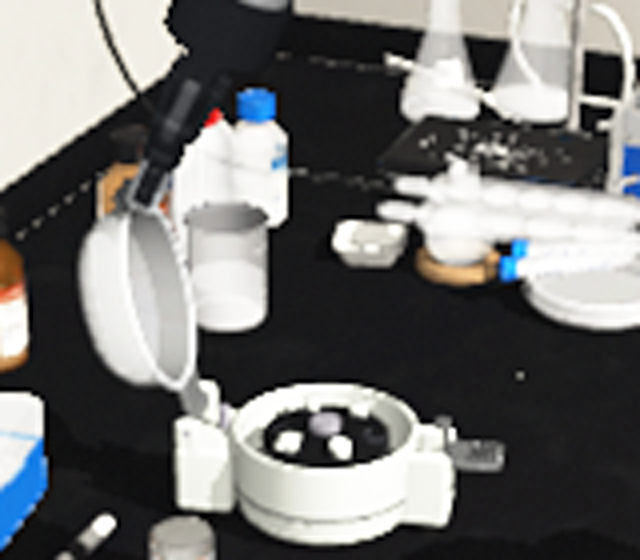

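The lid leans back past upright, and the force stepped up at 1.845, where the stop should be. Now back off and check that it stays.

```bash
python3 - <<'E'
from cell import r,optics
from h import *
import cv2,pickle
np.set_printoptions(precision=3,suppress=True)
th=np.radians(25);p=r.current_tool_pos()
r.move_linear(p-ex*.04+ez*.005,vel=.06)
r.move_linear(p-ex*.16+ez*.10,vel=.15)
r.set_joints([-1.427,0.351,1.652,0,1.139,-0.085])
print(r.current_t(),r.current_contact_force())
d0=pickle.load(open("d.pkl","rb"))
out=[]
for n in("top","side"):
    im=optics.get_image(n);cv2.imwrite(f"pics/{n}9.png",im["pixels"][:,:,::-1])
    a=lip(1.85);u,v=proj(im,a);print(n,"lip expected px",u,v,"1.74:",proj(im,lip(1.74)))
    df=cv2.absdiff(im["pixels"],d0[n]["pixels"]).max(2)
    out.append(cv2.cvtColor((df>40).astype(np.uint8)*255,cv2.COLOR_GRAY2BGR))
    if n=="side":
        c=im["pixels"][100:240,230:370,::-1]
        cv2.imwrite("pics/fin.png",cv2.resize(c,None,fx=4,fy=4,interpolation=cv2.INTER_CUBIC))
    d0[n+"9"]=im
pickle.dump(d0,open("d.pkl","wb"))
cv2.imwrite("pics/diff.png",cv2.resize(np.hstack(out),(800,300)))
E
```

```text
25.05 [ 0.393 -0.038  0.449]
top lip expected px 352.19561789349325 111.95632083383494 1.74: (np.float64(355.0437821449002), np.float64(120.03023717082102))
side lip expected px 255.79125698971535 129.73116790854442 1.74: (np.float64(262.453292798867), np.float64(128.67169535509862))
```

View pics/fin.png

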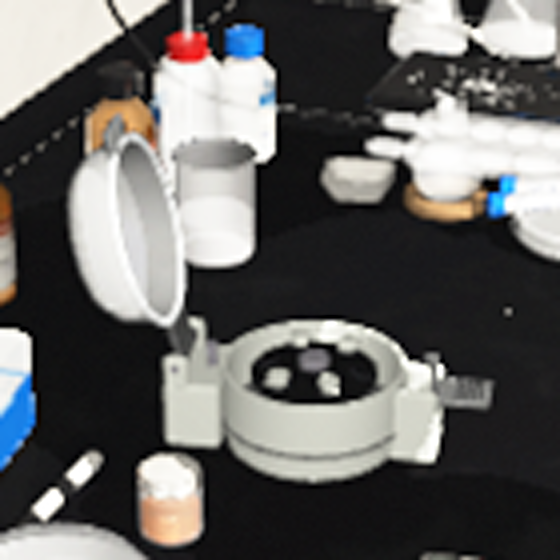

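View pics/diff.png

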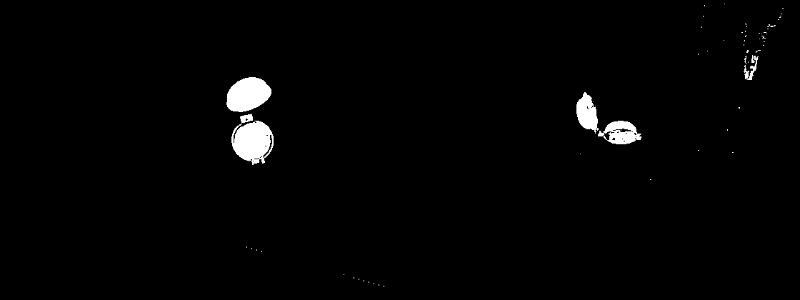

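View pics/top9.png

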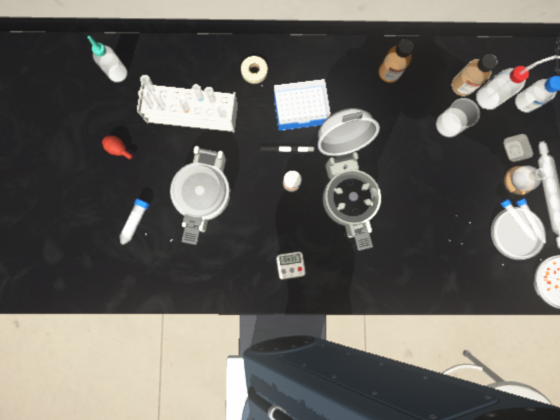

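In the pictures the lid stands open and the only changes are at that lid and its area; nothing else moved. The lip at side pixel ≈(258,130) falls between the 1.74 and 1.85 predictions, so I'll measure the angle properly from depth.

```bash
python3 - <<'E'
from h import *
import pickle
np.set_printoptions(precision=4,suppress=True)
d=pickle.load(open("d.pkl","rb"))
for n,(u0,u1,v0,v1) in {"side":(240,285,120,190),"top":(310,385,100,165)}.items():
    im=d[n+"9"]
    L=[]
    for v in range(v0,v1):
        for u in range(u0,u1):
            p=dep(im,u,v)-C; L.append((p@ex,p@ey,p[2],u,v))
    L=np.array(L);m=(abs(L[:,1])<.025)&(L[:,2]>.1)&(L[:,0]>.06)&(L[:,0]<.3)
    Q=L[m];rad=np.hypot(Q[:,0]-.094,Q[:,2]-.074)
    t=np.arctan2(Q[:,2]-.074,-(Q[:,0]-.094))
    k=(rad>.162)&(rad<.182)
    print(n,len(Q),k.sum(),rad.max(),"angle lip med",np.median(t[k]),np.percentile(t[k],[10,90]))
    print(Q[k][:15])
E
```

```text
side 180 37 0.175760148486617 angle lip med 1.8062249826921115 [1.7983 1.8251]
[[  0.1367  -0.0133   0.2433 259.     128.    ]
 [  0.1335  -0.0118   0.2441 260.     128.    ]
 [  0.137   -0.0031   0.2444 258.     129.    ]
 [  0.1348  -0.0053   0.2437 259.     129.    ]
 [  0.134   -0.0132   0.2406 260.     129.    ]
 [  0.1388   0.0014   0.2432 257.     130.    ]
 [  0.1366  -0.0012   0.2423 258.     130.    ]
 [  0.1344  -0.0035   0.2415 259.     130.    ]
 [  0.134   -0.0127   0.2379 260.     130.    ]
 [  0.1324  -0.0178   0.2359 261.     130.    ]
 [  0.1368   0.0094   0.2437 257.     131.    ]
 [  0.1351   0.0049   0.242  258.     131.    ]
 [  0.1336  -0.0001   0.24   259.     131.    ]
 [  0.1324  -0.0062   0.2377 260.     131.    ]
 [  0.1319  -0.0155   0.234  261.     131.    ]]
top 928 117 0.17717918353706202 angle lip med 1.8184764528830764 [1.8101 1.8366]
[[  0.1413  -0.008    0.2413 356.     112.    ]
 [  0.1412  -0.0103   0.2403 357.     112.    ]
 [  0.1403  -0.0118   0.2418 358.     112.    ]
 [  0.1393  -0.0132   0.2434 359.     112.    ]
 [  0.1394  -0.0157   0.2418 360.     112.    ]
 [  0.1387  -0.0175   0.2424 361.     112.    ]
 [  0.1413   0.0002   0.2406 352.     113.    ]
 [  0.1404  -0.0013   0.2422 353.     113.    ]
 [  0.14    -0.0033   0.242  354.     113.    ]
 [  0.1404  -0.0061   0.2394 355.     113.    ]
 [  0.1395  -0.0076   0.2408 356.     113.    ]
 [  0.1385  -0.0091   0.2425 357.     113.    ]
 [  0.1378  -0.0108   0.2433 358.     113.    ]
 [  0.1373  -0.0127   0.2435 359.     113.    ]
 [  0.1375  -0.0153   0.2414 360.     113.    ]]
```

The visible underside of the lip reads 1.806 (side) and 1.818 (top). Half the lip's thickness adds about 0.018 to reach its mid-plane, giving 1.82–1.84, which is at the stop and well over 1.74. Handing in.

```bash
python3 -c "
from cell import r
r.hand_in();print(r.current_t())"
```

```text
the job is handed in; nothing more can be done
the job is handed in; nothing more can be done
```

I opened the right-hand centrifuge, the one with four tubes in its rotor, and handed the job in. The arm was back at its start pose at about 25 s of the 43 s allowed; no verdict was reported.

- **Tab:** I pressed it with the closed fingertips until the lid sprung ajar, then let go; in the last pictures it is back at rest. The last 1 mm step ran onto the tab's end stop, peaking at about 17 N vertically, against the 6 N stated for fully down.
- **Lid:** I pushed it back along its arc and stopped when the force stepped up to about 6 N at 1.845 rad, where the stop should be. After the arm withdrew, it stayed open by itself. Depth from the two cameras put the lip at 1.81 and 1.82 rad. I take the real angle as about 1.82–1.84 after allowing for the lip's thickness, so it could be slightly short of 1.85 but is well over 1.74.
- **Everything else:** Before-and-after pictures differ only at that lid and its surroundings, plus slight traces along the robot. Neither machine visibly moved, the empty one is still shut, and the bystanders are where they were.

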